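# Close up the label printer after a cassette change

### The job

Get the label printer ready to run, pushing with the fingertips and not with the arm or the body of the gripper: push the blue label cassette fully home in its bay, then push the white cover right down shut over it, then press the green button all the way in and let it come back out. Do not pick up or pull out the cassette, do not press the grey button, and leave the other things on the desk where they are.

Things in the scene. Friction and masses are not known exactly. Their poses are not given: they have to be found in the camera images.
- printer: Label printer, fixed to the desk: grey base 190 deep (x) x 200 wide (y) x 38 mm high, white upper parts up to 70 mm high. Origin: centre of its underside, on the desk. Its x axis points from its front to its rear (away from the robot, give or take its yaw), y to its left, z up. Two buttons stand on its 70 mm high top, right of the bay, at y = -58, x = -30 and +30 mm; which one is green varies.
- cassette_front (a point): Middle of the front face of the loose blue cassette, 90 long (x) x 76 wide (y) x 40 mm high, about 180 g, 20 mm above its underside; axes as the printer's. It lies in the bay and sticks out towards the robot by 22 to 38 mm; it slides easily along the printer's +x until it meets the back stop. Sticking out by more than about 10 mm it blocks the cover.
- bay_front (a point): Point on the printer where the middle of the cassette's front face lies when fully home: x = -56, y = +35, z = 58 mm in the printer's frame, axes as the printer's. The bay is 82 mm wide, floor 38 mm above the desk, open to front and top; its side walls, 70 mm high, begin at x = -62 mm. In front of them lies only a flat deck, 38 mm high, to x = -95 mm.
- cover (a joint): Angle of the printer's white cover, rad: 0 = shut (level, on its stop), 1.6 = widest open. It starts open at 1.15 to 1.4. A stiff hinge keeps it where it is left; about 1 to 2 N across its free end moves it, there is no latch or spring.
- cover_hinge (a point): Middle of the cover's hinge axis, which runs along the printer's y: x = +85, y = +35, z = 85 mm in the printer's frame. Axes are the cover's own (shut: as the printer's). The cover is a plate reaching 155 mm along its own -x, 110 mm wide; its outer face (blue panel) lies 12 to 13 mm along its own +z from the axis, the inner 2 mm. A lip at the free end reaches 32 mm towards -z.
- cover_edge (a point): Middle of the outer edge of the cover's free end (155 mm from the hinge along the cover's -x, on the outer face). Axes are the cover's own.
- feed_top (a point): Centre of the top of the green push button, 24 mm in diameter, pressed straight down; spring button, travel 6 mm, about 4 N fully in.
- feed (a joint): Travel of the green button, m: 0 = out, 0.006 = fully in. It springs back.
- menu_top (a point): Centre of the top of the grey push button, same shape as the green one, 60 mm from it. Not to be pressed.
- menu (a joint): Travel of the grey button, m: 0 = out, 0.006 = fully in.
- mug: Blue mug, 76 mm in diameter, 90 mm high, loose, left of the printer. Origin: centre of its underside.
- sanitizer: Clear hand-gel bottle with white cap, 52 mm in diameter, 130 mm high, loose, right of the printer. Origin: centre of its underside.
- roll: Roll of white labels standing on end, 64 mm in diameter, 50 mm high, loose, right of the printer near its front. Origin: centre of its underside.
- stapler: Red and black stapler, 130 x 34 x 43 mm, loose, behind the printer. Origin: centre of its underside.
- stamp_block: Small wooden block, 45 x 70 x 30 mm, loose, far left. Origin: centre of its underside.
There are look-alikes about, which are no part of the job. What is shaped like the part that bears cassette_front but orange is not meant.

How it is judged:
On the way, in this order (a step that is already met when the one before it is completed fails the run):
1. the cassette is pushed fully home (within 6 mm of its back stop) while the cover is still open (x of cassette_front in the frame of printer above -0.062 m and value of joint cover above 0.3 rad), for 0.1 s.
2. the cover is shut (within 0.03 rad) (value of joint cover below 0.03 rad and x of cassette_front in the frame of printer above -0.062 m), for 0.2 s.
3. the green button is pressed in (at least 4.5 mm of its 6 mm) (value of joint feed above 0.0045 m and value of joint cover below 0.03 rad), for 0.03 s.
At the end, for the whole second after the job is handed in: The cassette is within 6 mm of its back stop, the cover is within 0.03 rad of shut, and both buttons are out again (within 1.5 mm) (all of step 2 and value of joint each of feed, menu below 0.0015 m); the robot touches nothing.
It fails at once if the printer or its cover is pushed with the arm or the body of the gripper instead of the fingers (over 5 N) (contact force between the arm and printer above 5 N).
It fails at once if the cassette is lifted (12 mm or more) or tipped (z of cassette_front in the frame of printer above 0.07 m or angle between cassette_front's own z axis and vertical above 0.3 rad).
It fails at once if the cassette is pulled out or carried off (10 mm farther out than it can start, or out of the bay) (x of cassette_front in the frame of printer below -0.104 m or z of cassette_front in the frame of printer below 0.045 m).
It fails at once if the grey button is pressed (3 mm or more) (value of joint menu above 0.003 m).
It fails at once if one of the other things on the desk is moved by more than 25 mm or knocked over (distance of any of mug, sanitizer, roll, stapler, stamp_block from where it was at the start of the episode above 0.025 m or angle between any of mug, sanitizer, roll, stapler, stamp_block's own z axis and vertical above 0.5 rad).
It also fails if it takes over 53 s, if anything falls off the work surface, if the arm or the gripper's body presses on something with over 40 N, if the wrist force passes 120 N, or if a joint passes its speed limit or range.

### The arm

A 6-joint arm with a two-finger parallel gripper is mounted at the origin on the work surface. World frame = base frame: x ahead of the robot, y to its left, z up, the work surface at z = 0. Lengths are in m, angles in rad, forces in N, time in s.
With the tool pointing down it reaches from about 0.275 to 0.975 m from the base axis. Payload 8.4 kg.
Tool frame: the origin (TCP) lies midway between the tips of the shut fingers; the grasp point (between the pads) lies 19 mm behind it; z points along the fingers, y is the direction in which the jaws open and shut (so a half turn about z gives the same grasp; the last joint's range is limited). The gripper opens to 92 mm and grips with 3 to 60 N. Pads are 20 mm wide; open, the fingers measure 128 mm over their backs; the gripper's body (75 mm by 189 mm) begins 69 mm behind the grasp point.
Start: joints at [1.207, 0.353, 1.633, -0, 1.155, -0.002], TCP at [0.221, 0.585, 0.185] pointing down, gripper open.
Joint ranges: [-2.63, 2.63], [-0.92, 2.1], [0.06, 2.66], [-1.3, 4.44], [0, 2.69], [-3.02, 3.02]. Speed limits (rad/s): [2.22, 2.22, 2.79, 3.14, 3.14, 3.14].

### API

Orientations are given as a unit quaternion [x, y, z, w].
In Python, from cell import ctrl gives the robot as it stands.
- The arm moves only by the tool jog_arm, never from a script. Its argument "increments" is a list of rows, each an object with "travel": the shift along the tool's x, y, z in m, a list of three; "delta_rot": the turn, a rotation vector about the tool's x, y, z in degrees, a list of three; "grip": the opening in per cent of the stroke, from 0 (shut) to 100 (fully open). In form: [{"travel": [x, y, z], "delta_rot": [rx, ry, rz], "grip": grip}, ...]. A call has 1 to 8 rows; each row is the pose to reach, as a shift and turn from the pose measured when the call began, along the tool's axes at that moment; what a row does not reach only later rows make up. A row lasts 1/8 s, in which the tool goes at most 62.5 mm and 10.7 degrees, less where a joint would pass 70% of its speed; a pose out of reach is approached as far as the arm can. A call with a gripper value outside its range is refused whole. The fingers move at their own pace and stop on an object; "grip_force" is the grip in N (left out, the last holds). Time passes only in rows, so rows that repeat a pose let the fingers close. It gives the time, the measured TCP pose, the force and the opening at its end, in the units of the state.
- ctrl.read_state(): the state, without advancing time (a new reading comes with each control period).
- ctrl.capture(name): name is "scene" or "top" or "wrist"; returns a dict with "img" (420x560x3 uint8, red, green, blue), "fx", "fy", "cx", "cy" (pixels), "k1" (the pictures are not rectified: a ray, as slopes to the right and down, at radius r is drawn at 1 + k1 r^2 times it, then the intrinsics apply), "world_to_cam" (4x4, takes a point from world to camera coordinates). Camera axes: x right, y up, looking along -z (the intrinsics and any distortion apply to the point x, -y, -z); pixel columns grow to the right and rows downward; lengths in m; the calibration is good to about 2 mm. A picture is of the moment at which its call begins. There is no depth.
- ctrl.job_done(): hands the job in, once; it reports no verdict.
Trained networks look in a picture, given as the dict that the camera call returned (one of the last four; its "shot" number tells which), for a name from the list of things; names that differ only in an ending like _2 or _b are one class to them, and where a whole thing is asked for, a point or a joint stands for the part that bears it (a point fixed in the world has none). Each returns a list of dicts, best first, with "conf" (0 to 1); they miss things now and then, are a little off and sometimes report something else, mostly with a low value. They report only what shows in the picture. A call takes as long as a camera call. They do not tell look-alikes from the thing itself.
- ctrl.masks_of(label, picture): "region" (420x560 bool, what is visible of it) and "at" ([column, row] in pixels, amid what is visible of it).
- ctrl.landmark_of(label, picture): "at" ([column, row] in pixels: a listed point, or the origin of a listed thing).
The state is a dict: "time_s": time; "joint_positions": joint angles; "joint_vel": joint speeds; "effort": joint torques, N m; "position": TCP position; "tcp_rot": TCP orientation; "contact_force": force on the tool from outside, world axes, zero at the start; "torque": the same for the moment, N m; "width": finger opening in m.
Only numpy, scipy, OpenCV 4.12 (cv2) and the standard library are available. Lean on these libraries where they do the work, as an engineer would, in place of code of your own. Each camera call takes 0.05 s, during which the arm holds its last target. There are 200 camera calls.

## Working session

There is one attempt and no reset: what is moved stays moved. The work goes in short steps, Python scripts to look and compute and a tool call to move; the robot and the scene stay as the last step left them, time stands still between calls to the robot, and variables do not carry over. Pictures are saved under pics/ and viewed, about 8 in all and at most 12, crops included, and the job is handed in when it is done.

Besides the shell and the picture viewer there is one more tool, called after "Call:" by a JSON object that holds its "api" and its "payload", one argument or row to a line. jog_arm: Moves the arm, as the interface text tells. Its arguments: {"type":"object","properties":{"increments":{"type":"array","items":{"type":"object","properties":{"travel":{"type":"array","items":{"type":"number"}},"delta_rot":{"type":"array","items":{"type":"number"}},"grip":{"type":"number"}}}},"grip_force":{"type":"number"}},"required":["increments"]}

```bash
ls; mkdir -p pics
cat > h.py <<'E'
import numpy as np, cv2
from scipy.optimize import least_squares
from scipy.spatial.transform import Rotation as R
from cell import ctrl
def proj(P,c):
    P=np.atleast_2d(P); q=P@c["world_to_cam"][:3,:3].T+c["world_to_cam"][:3,3]
    s=np.c_[q[:,0],-q[:,1]]/-q[:,2:3]; s=s*(1+c["k1"]*(s**2).sum(1,keepdims=True))
    return s*[c["fx"],c["fy"]]+[c["cx"],c["cy"]]
def save(c,n,box=None,k=1):
    im=c["img"][:,:,::-1]
    if box: im=im[box[1]:box[3],box[0]:box[2]]
    cv2.imwrite("pics/"+n,cv2.resize(im,None,fx=k,fy=k,interpolation=cv2.INTER_CUBIC))
E
python3 - <<'E'
from h import *
import pickle
cs={n:ctrl.capture(n) for n in("scene","top")}
for n,c in cs.items():
    c["world_to_cam"]=np.array(c["world_to_cam"])
    print(n,c["fx"],c["k1"],np.linalg.inv(c["world_to_cam"])[:3,3])
    for l in("printer","cassette_front","bay_front","cover_hinge","cover_edge","feed_top","menu_top","mug","sanitizer","roll","stapler","stamp_block"):
        print(l,[(np.round(d["at"],1).tolist(),round(d["conf"],2)) for d in ctrl.landmark_of(l,c)])
pickle.dump(cs,open("c.pkl","wb"))
im=np.hstack([cs["scene"]["img"],cs["top"]["img"]])
save(cs["scene"],"s.png",k=1.4);save(cs["top"],"t.png",k=1.4)
E
```

```text
pics
scene 381.89869453899956 -0.09361446219059172 [ 1.14055095 -0.0257767   0.93474431]
printer [([286.9, 208.2], 0.87)]
cassette_front [([258.5, 276.1], 0.57), ([294.5, 171.6], 0.49)]
bay_front [([296.6, 182.0], 0.56)]
cover_hinge [([312.1, 217.3], 0.78)]
cover_edge [([311.6, 172.6], 0.62)]
feed_top [([266.4, 186.1], 0.54), ([289.5, 212.1], 0.47)]
menu_top [([309.5, 171.2], 0.64), ([271.9, 203.2], 0.43), ([389.5, 186.4], 0.33)]
mug [([356.4, 196.2], 0.65), ([291.0, 265.9], 0.19)]
sanitizer [([226.5, 237.2], 0.64)]
roll [([218.6, 207.6], 0.6), ([389.5, 183.7], 0.44)]
stapler [([287.7, 263.4], 0.68)]
stamp_block [([390.0, 182.8], 0.85)]
top 404.55622801911727 -0.03788748551676296 [0.502971   0.10681086 0.9586598 ]
printer [([249.4, 222.8], 0.67)]
cassette_front [([304.0, 144.2], 0.71), ([225.7, 255.6], 0.58)]
bay_front []
cover_hinge [([230.3, 179.9], 0.67)]
cover_edge [([219.0, 179.9], 0.83), ([270.3, 235.9], 0.16)]
feed_top [([269.3, 234.5], 0.57)]
menu_top [([273.1, 203.6], 0.56)]
mug [([160.6, 215.3], 0.71)]
sanitizer [([326.5, 203.6], 0.97)]
roll [([332.3, 246.7], 0.77)]
stapler [([267.5, 152.5], 0.58)]
stamp_block [([111.3, 221.3], 0.82)]
```

View pics/s.png

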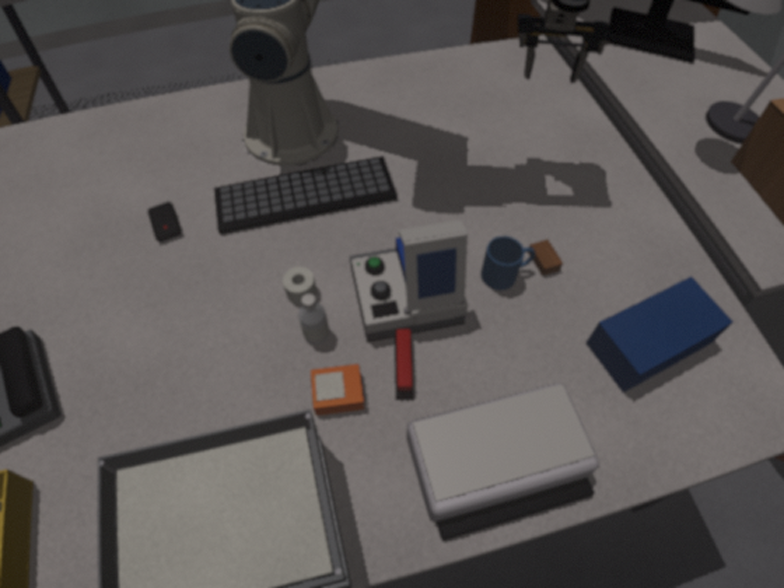

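View pics/t.png

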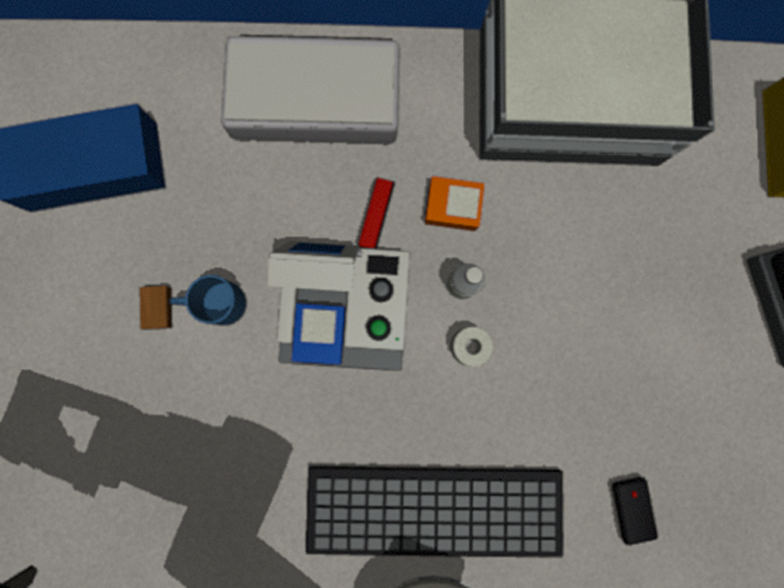

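Scene (1.4x): the blue cassette is in the bay, at top-view pixel (226,255). The orange look-alike at (304,144) lies behind the printer, so it is not the one. Green is the front button at (270,234), grey the rear one at (272,206). I'll fit the printer pose and confirm it on a crop.

```bash
cat >> h.py <<'E'
def W(p,P):
    return np.r_[p[0],p[1],0]+R.from_euler("z",p[2]).apply(P)
def pts(p):
    s,a,h=p[3:6]; ca,sa=np.cos(a),np.sin(a)
    # cover local (x,z): open => free end rises
    cov=lambda x,y,z:[.085+x*ca+z*sa,.035+y,.085-x*sa+z*ca]
    L={"cassette_front":[-.056-s,.035,.058],"bay_front":[-.056,.035,.058],"cover_hinge":[.085,.035,.085],
       "cover_edge":cov(-.155,0,.0125),"feed_top":[-.03,-.058,h],"menu_top":[.03,-.058,h],"printer":[0,0,0]}
    return {k:W(p,np.array(v)) for k,v in L.items()},[W(p,np.array(cov(x,y,z))) for x,z in((-.155,.0125),(0,.0125),(-.155,-.032)) for y in(-.055,.055)]
E
python3 - <<'E'
from h import *
import pickle
cs=pickle.load(open("c.pkl","rb"))
# colour blobs of buttons
obs={"scene":{"feed_top":(267,189),"menu_top":(272,206),"cover_edge":(311.6,172.6),"cover_hinge":(312.1,217.3),"printer":(286.9,208.2)},
"top":{"feed_top":(269.3,234.5),"menu_top":(273.1,203.6),"cassette_front":(225.7,255.6),"cover_edge":(219,179.9),"cover_hinge":(230.3,179.9)}}
t=cs["top"]["img"].astype(int)
for n,c in cs.items():
    im=c["img"].astype(int); g=(im[...,1]>im[...,0]*1.4)&(im[...,1]>im[...,2]*1.3)&(im[...,1]>60)
    v,u=np.nonzero(g); m=(abs(u-268)<15)&(abs(v-(189 if n=="scene" else 234))<15); obs[n]["feed_top"]=(u[m].mean(),v[m].mean()); print(n,obs[n]["feed_top"])
def f(p):
    L,_=pts(p); r=[]
    for n,o in obs.items():
        for k,uv in o.items(): r+=list((proj(L[k],cs[n])[0]-uv)*(.5 if k in("printer",) else 1))
    return r+[(p[5]-.078)/.003]
s=least_squares(f,[.45,.1,0,.03,1.25,.078],loss="soft_l1",x_scale=[.01,.01,.1,.01,.1,.003]);p=s.x
print(p.round(4)); L,cov=pts(p); 
for n,o in obs.items():
    for k,uv in o.items(): print(n,k,(proj(L[k],cs[n])[0]-uv).round(1))
np.save("p.npy",p)
corn=[W(p,np.array([x,y,z])) for x,y,z in[(-.095,-.1,.038),(-.095,.1,.038),(.095,-.1,.07),(-.062,-.1,.07),(-.062,-.006,.07)]]
out=[]
for n,b in(("scene",(220,140,360,250)),("top",(170,150,310,280))):
    im=cv2.resize(cs[n]["img"][b[1]:b[3],b[0]:b[2],::-1],None,fx=4,fy=4,interpolation=2)
    for P,col in[(q,(0,0,255)) for q in L.values()]+[(q,(0,255,255)) for q in cov]+[(q,(255,0,255)) for q in corn]:
        u=(proj(P,cs[n])[0]-b[:2]+.5)*4; cv2.circle(im,tuple(int(x) for x in u),3,col,-1)
    out.append(cv2.resize(im[:440],(400,314)) if 0 else im)
h=max(o.shape[0] for o in out)
cv2.imwrite("pics/a.png",cv2.resize(np.hstack([np.pad(o,((0,h-o.shape[0]),(0,0),(0,0))) for o in out]),(800,int(800*h/1120))))
E
```

```text
scene (np.float64(266.8292682926829), np.float64(186.7560975609756))
top (np.float64(270.0808080808081), np.float64(234.0))
[ 0.5624  0.1578 -0.0335  0.0271  1.3097  0.0801]
scene feed_top [0.6 1.4]
scene menu_top [-0.  -0.1]
scene cover_edge [ 0.9 -1.9]
scene cover_hinge [-1.1 -1.9]
scene printer [2.7 0.8]
top feed_top [-0.1 -0.4]
top menu_top [-1.6  2.5]
top cassette_front [0.8 0. ]
top cover_edge [ 2.7 -0.3]
top cover_hinge [ 0.  -1.4]
```

View pics/a.png

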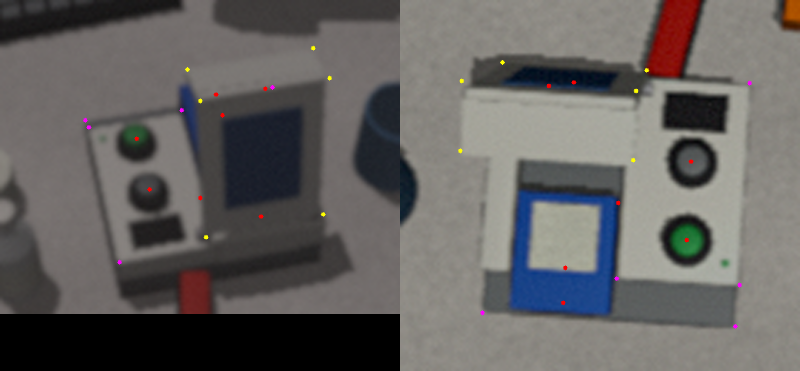

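Crop confirms it: the blue cassette sits in the bay, green is the front button, and the overlay fits to a few mm. Now I'll compute the moves.

```bash
cat >> h.py <<'E'
def go(ps,rot=None,yaw=None):
    "print tool-frame travel (m) for TCP targets given in printer frame"
    p=np.load("p.npy"); s=ctrl.read_state(); T=R.from_quat(s["tcp_rot"])
    print("t",s["time_s"],"pos",np.round(s["position"],4),"F",np.round(s["contact_force"],1),"prn",(R.from_euler("z",-p[2]).apply(np.array(s["position"])-[p[0],p[1],0])).round(4))
    # target orientation: tool z down, tool x nearest printer +-x
    M=T.as_matrix(); ex=W(p,np.array([1,0,0]))-[p[0],p[1],0]
    best=min((R.from_matrix(np.c_[k*ex,np.cross([0,0,-1],k*ex),[0,0,-1]]) for k in(1,-1)),key=lambda q:(T.inv()*q).magnitude())
    print("rotvec deg",np.degrees((T.inv()*best).as_rotvec()).round(1),"toolx",M[:,0].round(3))
    for q in ps: print(q,T.inv().apply(W(p,np.array(q))-s["position"]).round(4))
E
python3 - <<'E'
from h import *
p=np.load("p.npy")
go([(-.135,.035,.16),(-.135,.035,.056)])
import pickle
c=pickle.load(open("c.pkl","rb"))["top"]
Ti=np.linalg.inv(c["world_to_cam"])
for n,u in dict(mug=(160.6,215.3),san=(326,203.6),roll=(332,246.7),stapler=(267.5,152.5)).items():
    s=cv2.undistortPoints(np.array([[u]],float),np.array([[c["fx"],0,c["cx"]],[0,c["fy"],c["cy"]],[0,0,1]]),np.array([c["k1"],0,0,0.]))[0,0]
    d=Ti[:3,:3]@[s[0],-s[1],-1]; print(n,(Ti[:3,3]-d*Ti[2,3]/d[2]).round(3))
E
```

```text
t 1.3 pos [0.2212 0.5845 0.1855] F [-0.2 -0.2  0.7] prn [-0.3553  0.415   0.1855]
rotvec deg [ -0.   -0.  -18.8] toolx [-0.935  0.354  0.   ]
(-0.135, 0.035, 0.16) [-0.3311 -0.2887  0.0255]
(-0.135, 0.035, 0.056) [-0.3311 -0.2887  0.1295]
mug [0.571 0.36  0.   ]
san [ 0.607 -0.032  0.   ]
roll [ 0.505 -0.047  0.   ]
stapler [0.728 0.11  0.   ]
```

Call:
{"api": "jog_arm", "payload": {
  "increments": [
    {"travel":[-0.06,-0.05,0.005],"delta_rot":[0,0,-6],"grip":0},
    {"travel":[-0.12,-0.1,0.01],"delta_rot":[0,0,-12],"grip":0},
    {"travel":[-0.17,-0.15,0.015],"delta_rot":[0,0,-18.8],"grip":0},
    {"travel":[-0.22,-0.19,0.02],"delta_rot":[0,0,-18.8],"grip":0},
    {"travel":[-0.27,-0.24,0.02],"delta_rot":[0,0,-18.8],"grip":0},
    {"travel":[-0.331,-0.289,0.025],"delta_rot":[0,0,-18.8],"grip":0},
    {"travel":[-0.331,-0.289,0.025],"delta_rot":[0,0,-18.8],"grip":0},
    {"travel":[-0.331,-0.289,0.025],"delta_rot":[0,0,-18.8],"grip":0}
  ]
}}

```text
time_s: 2.3
position: [0.43, 0.1938, 0.1605]
tcp_rot: [0.019, 1.0, -0.0, 0.0]
contact_force: [0.0, 0.4, 0.1]
width: 0.0141
```

Run:
```python
from h import *
go([(-.135,.035,.056),(-.066,.035,.056)])
c=ctrl.capture("wrist"); c["world_to_cam"]=np.array(c["world_to_cam"]); p=np.load("p.npy"); L,cov=pts(p)
for l in("cassette_front","bay_front","feed_top","menu_top"):
    print(l,[(np.round(d["at"],1).tolist(),round(d["conf"],2)) for d in ctrl.landmark_of(l,c)],proj(L[l],c)[0].round(1))
save(c,"w1.png",k=1.2)
```

```text
t 2.3 pos [0.43   0.1938 0.1605] F [0.  0.4 0.1] prn [-0.1336  0.0315  0.1605]
rotvec deg [-0.   0.  -0.3] toolx [-0.999  0.039 -0.   ]
(-0.135, 0.035, 0.056) [0.0015 0.0035 0.1045]
(-0.066, 0.035, 0.056) [-0.0675  0.0039  0.1045]
cassette_front [([278.7, 250.1], 0.87)] [280.4 255.9]
bay_front [] [280.5 282.9]
feed_top [] [177.4 320.7]
menu_top [([59.1, 264.3], 0.31)] [182.2 377.6]
```

View pics/w1.png

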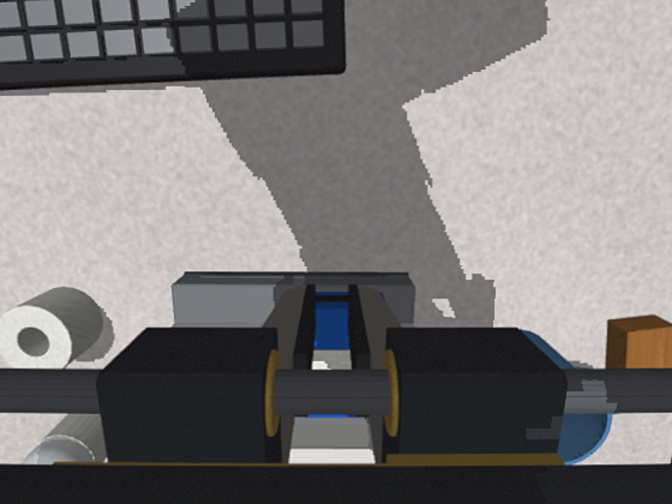

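Call:
{"api": "jog_arm", "payload": {
  "increments": [
    {"travel":[0.001,0.004,0.05],"delta_rot":[0,0,0],"grip":0},
    {"travel":[0.001,0.004,0.104],"delta_rot":[0,0,0],"grip":0},
    {"travel":[0.001,0.004,0.104],"delta_rot":[0,0,0],"grip":0},
    {"travel":[-0.01,0.004,0.104],"delta_rot":[0,0,0],"grip":0},
    {"travel":[-0.02,0.004,0.104],"delta_rot":[0,0,0],"grip":0},
    {"travel":[-0.03,0.004,0.104],"delta_rot":[0,0,0],"grip":0},
    {"travel":[-0.04,0.004,0.104],"delta_rot":[0,0,0],"grip":0},
    {"travel":[-0.05,0.004,0.104],"delta_rot":[0,0,0],"grip":0}
  ]
}}

```text
time_s: 3.55
position: [0.4791, 0.2005, 0.0568]
tcp_rot: [0.016, 1.0, 0.0, 0.0]
contact_force: [0.2, 0.6, -0.6]
width: 0.0005
```

Run:
```python
from h import *
go([(-.066,.035,.056)])
```

```text
t 3.55 pos [0.4791 0.2005 0.0568] F [ 0.2  0.6 -0.6] prn [-0.0847  0.0399  0.0568]
rotvec deg [0.  0.  0.1] toolx [-0.999  0.033 -0.   ]
(-0.066, 0.035, 0.056) [-0.0187 -0.0049  0.0008]
```

Call:
{"api": "jog_arm", "payload": {
  "increments": [
    {"travel":[-0.004,-0.003,0],"delta_rot":[0,0,0],"grip":0},
    {"travel":[-0.008,-0.003,0],"delta_rot":[0,0,0],"grip":0},
    {"travel":[-0.012,-0.003,0],"delta_rot":[0,0,0],"grip":0},
    {"travel":[-0.015,-0.003,0],"delta_rot":[0,0,0],"grip":0},
    {"travel":[-0.015,-0.003,0],"delta_rot":[0,0,0],"grip":0}
  ]
}}

```text
time_s: 4.18
position: [0.4941, 0.1971, 0.0568]
tcp_rot: [0.016, 1.0, 0.0, 0.0]
contact_force: [-0.3, -1.5, -1.0]
width: 0.0006
```

Run:
```python
from h import *
go([(-.066,.035,.056)])
c=ctrl.capture("top"); c["world_to_cam"]=np.array(c["world_to_cam"]); save(c,"t2.png",(170,150,310,280),4)
```

```text
t 4.175 pos [0.4941 0.1971 0.0568] F [-0.3 -1.5 -1. ] prn [-0.0696  0.0369  0.0568]
rotvec deg [0.  0.  0.1] toolx [-0.999  0.033 -0.   ]
(-0.066, 0.035, 0.056) [-0.0036 -0.0019  0.0008]
```

View pics/t2.png

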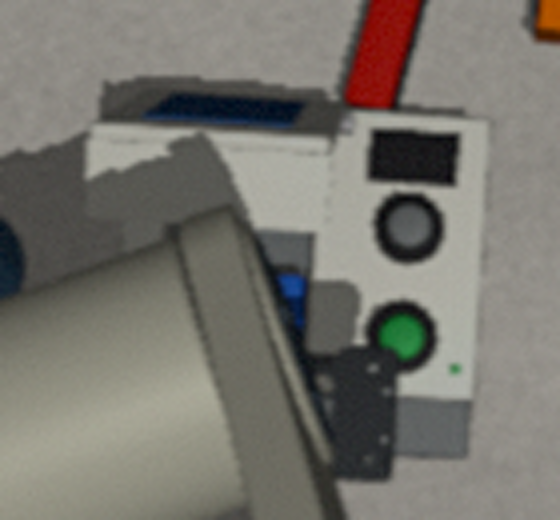

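Run:
```python
from h import *
c=ctrl.capture("wrist"); s=ctrl.capture("scene")
save(c,"w2.png",(180,180,400,420),2)
save(s,"s2.png",(220,140,360,250),3)
a=cv2.imread("pics/w2.png");b=cv2.imread("pics/s2.png")
b=np.pad(b,((0,a.shape[0]-b.shape[0]),(0,0),(0,0)));cv2.imwrite("pics/ws2.png",cv2.resize(np.hstack([a,b]),(800,448)))
```

```text
(no output)
```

View pics/ws2.png

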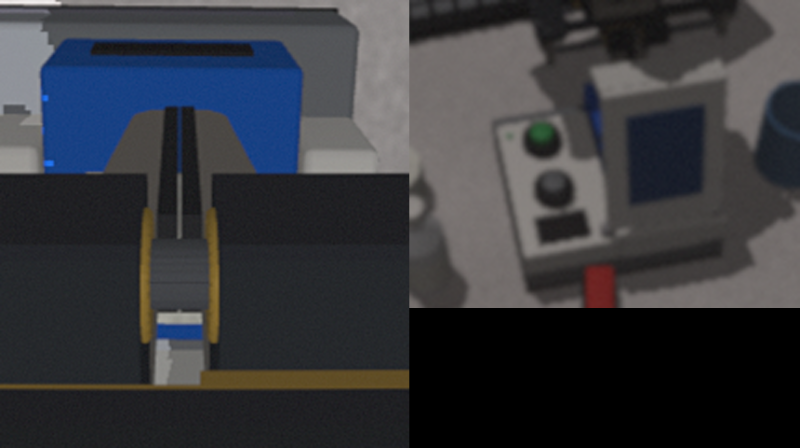

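Run:
```python
from h import *
p=np.load("p.npy")
c=ctrl.capture("wrist");c["world_to_cam"]=np.array(c["world_to_cam"])
Ti=np.linalg.inv(c["world_to_cam"]);print(Ti.round(3))
k=.93*2
f=lambda P:((proj(P,c)[0]-[180,180])*k).round(0)
print("tcp",f(np.array(ctrl.read_state()["position"])))
for x in(-.095,-.083,-.0596,-.056):
  for z in(.038,.078): print(x,z,f(W(p,np.array([x,-.003,z]))),f(W(p,np.array([x,.073,z]))))
print("deck front",f(W(p,np.array([-.095,.1,.038]))),f(W(p,np.array([-.062,.076,.07]))),f(W(p,np.array([-.062,.1,.07]))))
```

```text
[[ 0.033 -0.972 -0.234  0.428]
 [ 0.999  0.032  0.008  0.199]
 [-0.    -0.234  0.972  0.256]
 [ 0.     0.     0.     1.   ]]
tcp [179. 110.]
-0.095 0.038 [63. 22.] [285.  22.]
-0.095 0.078 [38. 49.] [307.  49.]
-0.083 0.038 [64. 56.] [283.  57.]
-0.083 0.078 [40. 89.] [305.  90.]
-0.0596 0.038 [ 67. 120.] [281. 121.]
-0.0596 0.078 [ 44. 165.] [302. 166.]
-0.056 0.038 [ 67. 130.] [280. 130.]
-0.056 0.078 [ 45. 177.] [301. 177.]
deck front [363.  23.] [307. 148.] [385. 148.]
```

Run:
```python
from h import *
p=np.load("p.npy")
c=ctrl.capture("wrist");c["world_to_cam"]=np.array(c["world_to_cam"])
f=lambda P:(proj(W(p,np.array(P)),c)[0]).round(1)
for s in(0,.01,.02,.033): print(s,"rear top",f([.034-s,.035,.078]),"front top",f([-.056-s,.035,.078]),"front bot",f([-.056-s,.035,.038]))
t=ctrl.read_state()["position"]
for z in(.0568,.078,.1):
  for dx in(-.01,0,.01): print(z,dx,f([-.0696+dx,.037,z]))
for l in("cassette_front","printer"):
    print(l,[(np.round(d["at"],1).tolist(),round(d["conf"],2)) for d in ctrl.landmark_of(l,c)])
print("rear col 276",[(r,c["img"][r,277].tolist()) for r in range(330,392,3)])
save(c,"w3.png",(190,185,370,300),4.4)
```

```text
0 rear top [273.1 410.4] front top [272.9 275.1] front bot [273.5 249.9]
0.01 rear top [273.1 396.9] front top [272.9 258. ] front bot [273.5 235.5]
0.02 rear top [273.1 382.9] front top [272.9 240.6] front bot [273.4 220.8]
0.033 rear top [273.1 364.3] front top [272.9 217.2] front bot [273.4 201.2]
0.0568 -0.01 [276.6 223.4]
0.0568 0 [276.6 239.4]
0.0568 0.01 [276.5 255. ]
0.078 -0.01 [276.6 234.2]
0.078 0 [276.6 251.8]
0.078 0.01 [276.6 269. ]
0.1 -0.01 [276.7 248.2]
0.1 0 [276.7 267.9]
0.1 0.01 [276.7 287. ]
cassette_front [([268.0, 206.6], 0.6)]
printer []
rear col 276 [(330, [66, 67, 70]), (333, [66, 67, 72]), (336, [68, 70, 72]), (339, [67, 67, 73]), (342, [61, 63, 68]), (345, [61, 62, 64]), (348, [160, 159, 152]), (351, [155, 155, 146]), (354, [35, 64, 131]), (357, [32, 66, 133]), (360, [21, 63, 131]), (363, [86, 85, 87]), (366, [81, 82, 86]), (369, [114, 112, 111]), (372, [111, 111, 109]), (375, [111, 111, 108]), (378, [113, 113, 110]), (381, [111, 111, 108]), (384, [112, 113, 111]), (387, [97, 76, 35]), (390, [29, 28, 35])]
```

View pics/w3.png

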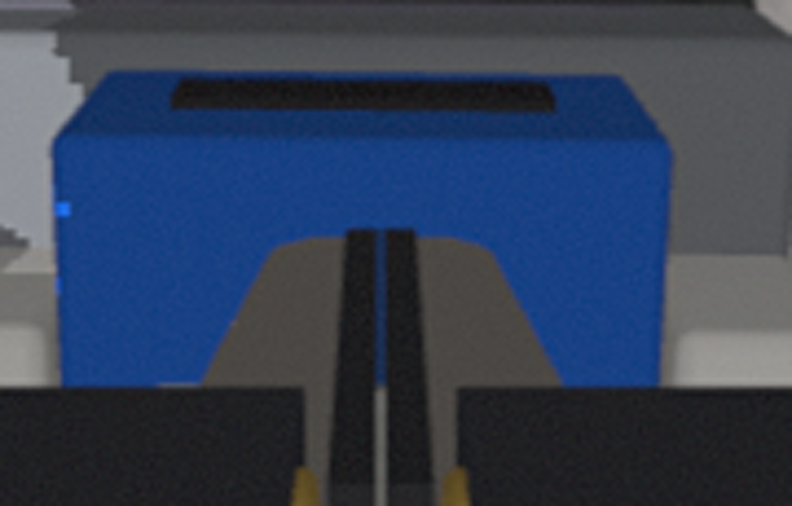

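Run:
```python
from h import *
im=cv2.imread("pics/w1.png")[:,:,::-1]
for col in (310,355,300,362): print(col,[(int(r/1.2),im[r,col].tolist()) for r in range(258,312,4)])
s=ctrl.capture("scene"); save(s,"s3.png",(240,110,350,210),5)
```

```text
310 [(215, [117, 114, 114]), (218, [120, 117, 115]), (221, [117, 113, 113]), (225, [124, 120, 118]), (228, [36, 35, 40]), (231, [54, 54, 57]), (235, [56, 56, 59]), (238, [15, 17, 19]), (241, [21, 17, 22]), (245, [22, 21, 22]), (248, [26, 26, 27]), (251, [24, 21, 26]), (255, [18, 17, 22]), (258, [25, 23, 23])]
355 [(215, [116, 114, 113]), (218, [118, 115, 114]), (221, [119, 115, 113]), (225, [123, 119, 118]), (228, [32, 34, 36]), (231, [53, 54, 56]), (235, [54, 55, 56]), (238, [22, 19, 22]), (241, [21, 23, 22]), (245, [24, 27, 26]), (248, [24, 28, 29]), (251, [24, 23, 24]), (255, [19, 21, 24]), (258, [24, 22, 25])]
300 [(215, [186, 182, 178]), (218, [207, 200, 199]), (221, [199, 194, 193]), (225, [214, 207, 206]), (228, [38, 36, 41]), (231, [72, 73, 79]), (235, [68, 69, 71]), (238, [65, 67, 66]), (241, [61, 60, 56]), (245, [61, 57, 54]), (248, [63, 59, 58]), (251, [64, 60, 57]), (255, [65, 61, 58]), (258, [59, 55, 54])]
362 [(215, [114, 110, 110]), (218, [111, 108, 107]), (221, [112, 109, 108]), (225, [120, 116, 115]), (228, [34, 34, 35]), (231, [53, 55, 58]), (235, [52, 54, 57]), (238, [67, 65, 65]), (241, [63, 59, 56]), (245, [62, 59, 56]), (248, [64, 61, 59]), (251, [65, 62, 59]), (255, [61, 60, 56]), (258, [47, 47, 44])]
```

View pics/s3.png

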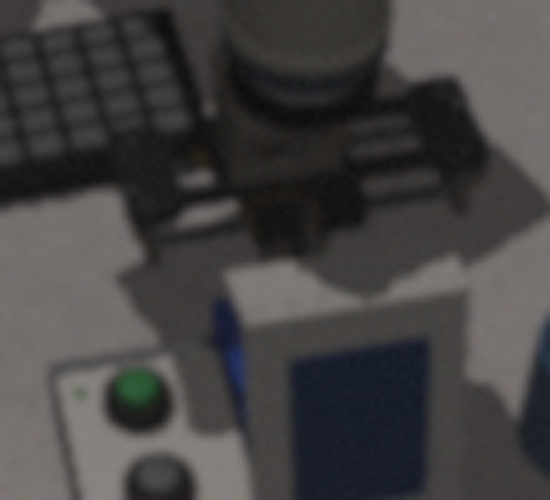

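The wrist view shows the cassette front still about 33 mm out, with the finger passing over its top. The fingertips really seem to end about 20 mm above the reported TCP. I'll lift, back off and come in lower, at a height that is safe either way.

Call:
{"api": "jog_arm", "payload": {
  "increments": [
    {"travel":[0,-0.002,-0.02],"delta_rot":[0,0,0],"grip":0},
    {"travel":[0.01,-0.002,-0.025],"delta_rot":[0,0,0],"grip":0},
    {"travel":[0.06,-0.002,-0.025],"delta_rot":[0,0,0],"grip":0},
    {"travel":[0.066,-0.002,-0.02],"delta_rot":[0,0,0],"grip":0},
    {"travel":[0.066,-0.002,0.014],"delta_rot":[0,0,0],"grip":0},
    {"travel":[0.066,-0.002,0.014],"delta_rot":[0,0,0],"grip":0},
    {"travel":[0.06,-0.002,0.014],"delta_rot":[0,0,0],"grip":0},
    {"travel":[0.05,-0.002,0.014],"delta_rot":[0,0,0],"grip":0}
  ]
}}

```text
time_s: 5.58
position: [0.4452, 0.197, 0.0437]
tcp_rot: [0.016, 1.0, 0.001, 0.001]
contact_force: [0.5, 0.1, 0.4]
width: 0.0004
```

Call:
{"api": "jog_arm", "payload": {
  "increments": [
    {"travel":[-0.01,0,0],"delta_rot":[0,0,0],"grip":0},
    {"travel":[-0.02,0,0],"delta_rot":[0,0,0],"grip":0},
    {"travel":[-0.02,0,0],"delta_rot":[0,0,0],"grip":0}
  ]
}}

```text
time_s: 5.95
position: [0.4663, 0.1963, 0.0439]
tcp_rot: [0.017, 1.0, 0.001, 0.001]
contact_force: [-0.5, 0.3, 0.5]
width: 0.0005
```

Run:
```python
from h import *
go([(-.066,.035,.042)])
p=np.load("p.npy")
c=ctrl.capture("wrist");c["world_to_cam"]=np.array(c["world_to_cam"])
f=lambda P:(proj(W(p,np.array(P)),c)[0]).round(1)
for s in(0,.01,.02,.033): print(s,"rear top",f([.034-s,.035,.078]),"front top",f([-.056-s,.035,.078]),"front bot",f([-.056-s,.035,.038]))
for col in(230,277,320):
    b=c["img"][:,col].astype(int); r=np.nonzero((b[:,2]>1.8*b[:,0])&(b[:,2]>50))[0]; print(col,r.min() if len(r) else None,r.max() if len(r) else None,len(r))
save(c,"w4.png",(190,185,370,300),4.4)
```

```text
t 5.95 pos [0.4663 0.1963 0.0439] F [-0.5  0.3  0.5] prn [-0.0973  0.0353  0.0439]
rotvec deg [0.1 0.1 0. ] toolx [-0.999  0.033 -0.002]
(-0.066, 0.035, 0.042) [-0.0313 -0.0003  0.002 ]
0 rear top [275.9 464.8] front top [275.9 332.7] front bot [275.9 296.9]
0.01 rear top [275.9 451.6] front top [275.9 316. ] front bot [275.9 282.6]
0.02 rear top [275.9 438.1] front top [275.9 298.7] front bot [275.9 268.1]
0.033 rear top [275.9 420. ] front top [275.9 275.6] front bot [275.9 248.6]
230 253 272 19
277 254 306 40
320 254 272 19
```

View pics/w4.png

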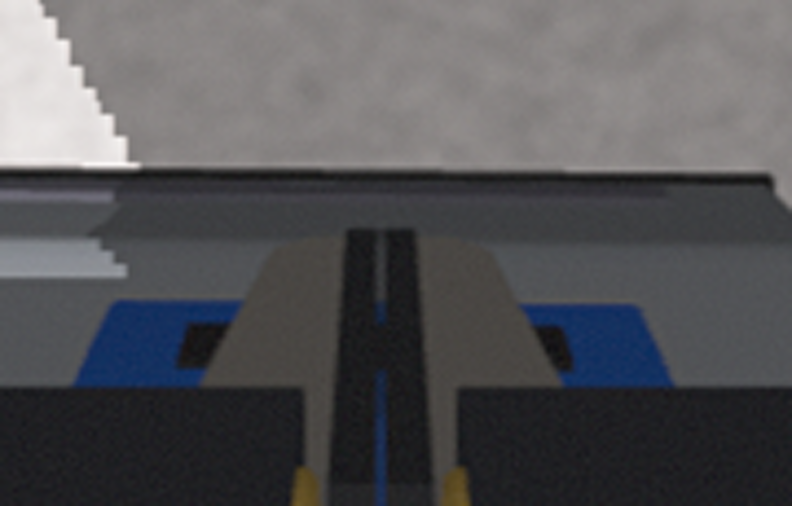

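Call:
{"api": "jog_arm", "payload": {
  "increments": [
    {"travel":[-0.004,0,0],"delta_rot":[0,0,0],"grip":0},
    {"travel":[-0.008,0,0],"delta_rot":[0,0,0],"grip":0},
    {"travel":[-0.012,0,0],"delta_rot":[0,0,0],"grip":0},
    {"travel":[-0.016,0,0],"delta_rot":[0,0,0],"grip":0},
    {"travel":[-0.02,0,0],"delta_rot":[0,0,0],"grip":0},
    {"travel":[-0.02,0,0],"delta_rot":[0,0,0],"grip":0}
  ]
}}

```text
time_s: 6.75
position: [0.4861, 0.1957, 0.0439]
tcp_rot: [0.017, 1.0, 0.001, 0.001]
contact_force: [0.1, -0.9, 0.2]
width: 0.0003
```

```bash
cat > chk.py <<'E'
from h import *
go([(-.066,.035,.042)])
p=np.load("p.npy")
c=ctrl.capture("wrist");c["world_to_cam"]=np.array(c["world_to_cam"])
f=lambda P:(proj(W(p,np.array(P)),c)[0]).round(1)
S=np.arange(0,.04,.001); B=[f([-.056-s,.035,.038])[1] for s in S]
for col in(230,277,320):
    b=c["img"][:330,col].astype(int); r=np.nonzero((b[:,2]>1.8*b[:,0])&(b[:,2]>50))[0]
    if len(r): print(col,r.min(),r.max(),"s=",np.interp(-r.min()+.5,-np.array(B),S).round(4))
E
python3 chk.py
```

```text
t 6.75 pos [0.4861 0.1957 0.0439] F [ 0.1 -0.9  0.2] prn [-0.0775  0.0353  0.0439]
rotvec deg [0.1 0.1 0. ] toolx [-0.999  0.033 -0.002]
(-0.066, 0.035, 0.042) [-0.0115 -0.0003  0.0019]
230 252 272 s= 0.0113
277 253 306 s= 0.0107
320 252 272 s= 0.0113
```

Call:
{"api": "jog_arm", "payload": {
  "increments": [
    {"travel":[-0.004,0,0],"delta_rot":[0,0,0],"grip":0},
    {"travel":[-0.007,0,0],"delta_rot":[0,0,0],"grip":0},
    {"travel":[-0.01,0,0],"delta_rot":[0,0,0],"grip":0},
    {"travel":[-0.012,0,0],"delta_rot":[0,0,0],"grip":0},
    {"travel":[-0.012,0,0],"delta_rot":[0,0,0],"grip":0}
  ]
}}

```text
time_s: 7.42
position: [0.4982, 0.1953, 0.0439]
tcp_rot: [0.017, 1.0, 0.001, 0.001]
contact_force: [0.1, 0.2, -0.3]
width: 0.0006
```

```bash
python3 chk.py
```

```text
t 7.425 pos [0.4982 0.1953 0.0439] F [ 0.1  0.2 -0.3] prn [-0.0654  0.0353  0.0439]
rotvec deg [0.1 0.1 0. ] toolx [-0.999  0.033 -0.003]
(-0.066, 0.035, 0.042) [ 0.0006 -0.0003  0.0019]
230 252 272 s= 0.0
277 253 306 s= 0.0
320 252 272 s= 0.0
```

No stop force yet; continuing in small steps.

Call:
{"api": "jog_arm", "payload": {
  "increments": [
    {"travel":[-0.002,0,0],"delta_rot":[0,0,0],"grip":0},
    {"travel":[-0.003,0,0],"delta_rot":[0,0,0],"grip":0},
    {"travel":[-0.003,0,0],"delta_rot":[0,0,0],"grip":0}
  ]
}}

```text
time_s: 7.85
position: [0.4987, 0.1951, 0.0438]
tcp_rot: [0.017, 1.0, 0.0, -0.001]
contact_force: [-8.4, 2.3, 7.3]
width: 0.0006
```

Call:
{"api": "jog_arm", "payload": {
  "increments": [
    {"travel":[-0.001,0,0],"delta_rot":[0,0,0],"grip":0},
    {"travel":[-0.002,0,0],"delta_rot":[0,0,0],"grip":0},
    {"travel":[-0.002,0,0],"delta_rot":[0,0,0],"grip":0}
  ]
}}

```text
time_s: 8.22
position: [0.4986, 0.1951, 0.0436]
tcp_rot: [0.017, 1.0, 0.0, -0.003]
contact_force: [-9.1, 2.8, 5.9]
width: 0.0006
```

Cassette is against its stop (about 9 N, s≈0). Next: back off, rise and go behind the cover.

Call:
{"api": "jog_arm", "payload": {
  "increments": [
    {"travel":[0.015,0,0],"delta_rot":[0,0,0],"grip":0},
    {"travel":[0.03,0,0],"delta_rot":[0,0,0],"grip":0},
    {"travel":[0.03,0,-0.05],"delta_rot":[0,0,0],"grip":0},
    {"travel":[0.03,0,-0.11],"delta_rot":[0,0,0],"grip":0},
    {"travel":[0.03,0,-0.17],"delta_rot":[0,0,0],"grip":0},
    {"travel":[0.03,0,-0.23],"delta_rot":[0,0,0],"grip":0},
    {"travel":[0.03,0,-0.265],"delta_rot":[0,0,0],"grip":0},
    {"travel":[0.03,0,-0.265],"delta_rot":[0,0,0],"grip":0}
  ]
}}

```text
time_s: 9.22
position: [0.4711, 0.1965, 0.3116]
tcp_rot: [0.017, 1.0, 0.001, -0.0]
contact_force: [0.9, 0.4, -0.7]
width: 0.0007
```

Run:
```python
from h import *
p=np.load("p.npy")
go([(.115,.035,.31),(.115,.035,.193)])
c={}
for n in("top","scene"):
    c=ctrl.capture(n);c["world_to_cam"]=np.array(c["world_to_cam"])
    L,_=pts(p)
    for l in("cassette_front","cover_edge","cover_hinge","feed_top"):
        print(n,l,[(np.round(d["at"],1).tolist(),round(d["conf"],2)) for d in ctrl.landmark_of(l,c)],proj(L[l],c)[0].round(1))
    for a in(1.15,1.25,1.35,1.45):
        q=p.copy();q[4]=a;print(a,proj(pts(q)[0]["cover_edge"],c)[0].round(1), pts(q)[0]["cover_edge"].round(3))
```

```text
t 9.225 pos [0.4711 0.1965 0.3116] F [ 0.9  0.4 -0.7] prn [-0.0926  0.0356  0.3116]
rotvec deg [ 0.2 -0.  -0. ] toolx [-0.999  0.034  0.   ]
(0.115, 0.035, 0.31) [-0.2076 -0.0006  0.0016]
(0.115, 0.035, 0.193) [-0.2076 -0.0009  0.1186]
top cassette_front [([226.7, 242.0], 0.91), ([303.3, 142.4], 0.58)] [226.5 255.6]
top cover_edge [([217.4, 179.8], 0.65), ([231.8, 174.7], 0.57)] [221.7 179.6]
top cover_hinge [([232.3, 180.4], 0.98)] [230.3 178.5]
top feed_top [([269.0, 235.7], 0.68), ([110.8, 218.5], 0.52)] [270.  233.6]
1.15 [221.2 193.3] [0.597 0.192 0.232]
1.25 [221.4 184.8] [0.612 0.191 0.236]
1.35 [221.8 176.1] [0.627 0.191 0.239]
1.45 [222.3 167.5] [0.642 0.19  0.24 ]
scene cassette_front [([258.5, 275.8], 0.95), ([294.9, 178.4], 0.39)] [295.1 172.7]
scene cover_edge [([309.4, 171.3], 0.97)] [312.5 170.7]
scene cover_hinge [([310.4, 216.5], 0.82)] [311.  215.4]
scene feed_top [([266.0, 189.4], 0.48)] [267.4 188.2]
1.15 [309.6 164.7] [0.597 0.192 0.232]
1.25 [311.4 168.3] [0.612 0.191 0.236]
1.35 [313.2 172.5] [0.627 0.191 0.239]
1.45 [315.1 177.3] [0.642 0.19  0.24 ]
```

Call:
{"api": "jog_arm", "payload": {
  "increments": [
    {"travel":[-0.05,-0.001,0],"delta_rot":[0,0,0],"grip":0},
    {"travel":[-0.11,-0.001,0],"delta_rot":[0,0,0],"grip":0},
    {"travel":[-0.17,-0.001,0],"delta_rot":[0,0,0],"grip":0},
    {"travel":[-0.208,-0.001,0],"delta_rot":[0,0,0],"grip":0},
    {"travel":[-0.208,-0.001,0.01],"delta_rot":[0,0,0],"grip":0},
    {"travel":[-0.208,-0.001,0.06],"delta_rot":[0,0,0],"grip":0},
    {"travel":[-0.208,-0.001,0.118],"delta_rot":[0,0,0],"grip":0},
    {"travel":[-0.208,-0.001,0.118],"delta_rot":[0,0,0],"grip":0}
  ]
}}

```text
time_s: 10.72
position: [0.6726, 0.187, 0.184]
tcp_rot: [0.017, 1.0, -0.001, -0.008]
contact_force: [0.2, -0.3, -0.0]
width: 0.0005
```

Run:
```python
from h import *
go([(.07,.035,.193)])
# path: TCP for front-bottom corner on outer face at radius r, angle a, tip offset d
d=.022
for a in np.arange(1.3,-.01,-.1):
    r=.13; x=.085-r*np.cos(a)+.0125*np.sin(a)+.010; z=.085+r*np.sin(a)+.0125*np.cos(a)-d
    print(round(a,2),"TCP prn x,z",round(x,3),round(z,3))
c=ctrl.capture("top");a=c["img"];s=ctrl.capture("scene")
im=np.hstack([cv2.resize(a[130:260,170:310],(400,371)),cv2.resize(s["img"][120:250,220:360],(400,371))]);cv2.imwrite("pics/b.png",im[:,:,::-1])
```

```text
t 10.725 pos [0.6726 0.187  0.184 ] F [ 0.2 -0.3 -0. ] prn [0.1092 0.0329 0.184 ]
rotvec deg [-0.2 -0.9 -0. ] toolx [-0.999  0.034  0.016]
(0.07, 0.035, 0.193) [ 0.0393  0.0021 -0.0084]
1.3 TCP prn x,z 0.072 0.192
1.2 TCP prn x,z 0.06 0.189
1.1 TCP prn x,z 0.047 0.185
1.0 TCP prn x,z 0.035 0.179
0.9 TCP prn x,z 0.024 0.173
0.8 TCP prn x,z 0.013 0.165
0.7 TCP prn x,z 0.004 0.156
0.6 TCP prn x,z -0.005 0.147
0.5 TCP prn x,z -0.013 0.136
0.4 TCP prn x,z -0.02 0.125
0.3 TCP prn x,z -0.025 0.113
0.2 TCP prn x,z -0.03 0.101
0.1 TCP prn x,z -0.033 0.088
-0.0 TCP prn x,z -0.035 0.075
```

View pics/b.png

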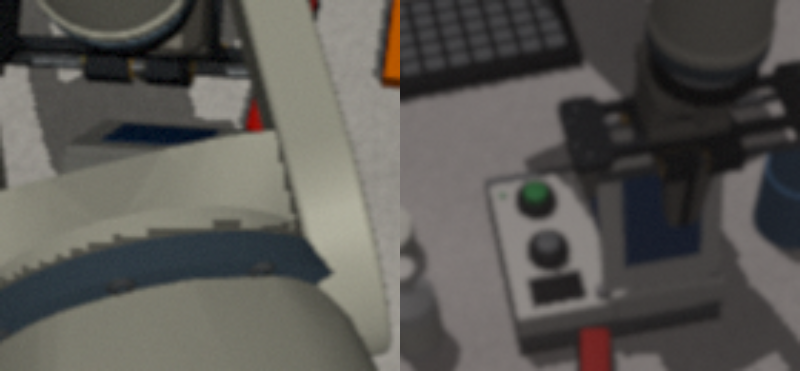

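Fingers are behind the outer face (right half: finger at (690,190), in front of the blue panel). Pulling towards the robot.

Call:
{"api": "jog_arm", "payload": {
  "increments": [
    {"travel":[0.01,0.002,-0.008],"delta_rot":[0,-0.9,0],"grip":0},
    {"travel":[0.025,0.002,-0.008],"delta_rot":[0,-0.9,0],"grip":0},
    {"travel":[0.037,0.002,-0.008],"delta_rot":[0,-0.9,0],"grip":0},
    {"travel":[0.043,0.002,-0.007],"delta_rot":[0,-0.9,0],"grip":0},
    {"travel":[0.049,0.002,-0.006],"delta_rot":[0,-0.9,0],"grip":0},
    {"travel":[0.055,0.002,-0.004],"delta_rot":[0,-0.9,0],"grip":0},
    {"travel":[0.06,0.002,-0.002],"delta_rot":[0,-0.9,0],"grip":0}
  ]
}}

```text
time_s: 11.7
position: [0.617, 0.1921, 0.1925]
tcp_rot: [0.017, 1.0, 0.0, 0.005]
contact_force: [1.2, -0.4, 1.8]
width: 0.0004
```

```bash
cat > cv.py <<'E'
from h import *
import sys
go([eval(a) for a in sys.argv[1:]])
p=np.load("p.npy")
c=ctrl.capture("scene");c["world_to_cam"]=np.array(c["world_to_cam"])
d=ctrl.landmark_of("cover_edge",c); print([(np.round(x["at"],1).tolist(),round(x["conf"],2)) for x in d])
A=np.arange(0,1.5,.01);U=[]
for a in A: q=p.copy();q[4]=a;U.append(proj(pts(q)[0]["cover_edge"],c)[0])
if d: e=np.linalg.norm(np.array(U)-d[0]["at"],axis=1);print("angle",A[e.argmin()],e.min())
E
python3 cv.py "(.024,.035,.173)" "(-.005,.035,.147)"
```

```text
t 11.7 pos [0.617  0.1921 0.1925] F [ 1.2 -0.4  1.8] prn [0.0534 0.0361 0.1925]
rotvec deg [ 0.   0.6 -0. ] toolx [-0.999  0.034 -0.01 ]
(0.024, 0.035, 0.173) [ 0.0296 -0.0011  0.0192]
(-0.005, 0.035, 0.147) [ 0.0588 -0.0012  0.0449]
[([311.2, 166.7], 0.91)]
angle 1.21 0.5751736400924489
```

Call:
{"api": "jog_arm", "payload": {
  "increments": [
    {"travel":[0.006,-0.001,0.005],"delta_rot":[0,0.6,0],"grip":0},
    {"travel":[0.012,-0.001,0.009],"delta_rot":[0,0.6,0],"grip":0},
    {"travel":[0.018,-0.001,0.013],"delta_rot":[0,0.6,0],"grip":0},
    {"travel":[0.024,-0.001,0.017],"delta_rot":[0,0.6,0],"grip":0},
    {"travel":[0.03,-0.001,0.021],"delta_rot":[0,0.6,0],"grip":0},
    {"travel":[0.036,-0.001,0.025],"delta_rot":[0,0.6,0],"grip":0},
    {"travel":[0.042,-0.001,0.03],"delta_rot":[0,0.6,0],"grip":0}
  ]
}}

```text
time_s: 12.68
position: [0.5742, 0.1925, 0.1616]
tcp_rot: [0.017, 1.0, 0.0, -0.001]
contact_force: [-0.6, -0.1, 1.1]
width: 0.0006
```

```bash
python3 cv.py "(-.013,.035,.136)" "(-.025,.035,.113)" "(-.033,.035,.088)"
```

```text
t 12.675 pos [0.5742 0.1925 0.1616] F [-0.6 -0.1  1.1] prn [0.0106 0.0351 0.1616]
rotvec deg [ 0.  -0.1 -0. ] toolx [-0.999  0.034  0.002]
(-0.013, 0.035, 0.136) [ 0.0236 -0.0001  0.0256]
(-0.025, 0.035, 0.113) [ 0.0355 -0.0001  0.0487]
(-0.033, 0.035, 0.088) [ 0.0435 -0.0001  0.0737]
[([299.2, 157.7], 0.65), ([265.6, 188.5], 0.19)]
angle 0.43 0.3107044604874384
```

Call:
{"api": "jog_arm", "payload": {
  "increments": [
    {"travel":[0.008,0,0.007],"delta_rot":[0,0,0],"grip":0},
    {"travel":[0.015,0,0.014],"delta_rot":[0,0,0],"grip":0},
    {"travel":[0.021,0,0.021],"delta_rot":[0,0,0],"grip":0},
    {"travel":[0.026,0,0.028],"delta_rot":[0,0,0],"grip":0},
    {"travel":[0.03,0,0.035],"delta_rot":[0,0,0],"grip":0},
    {"travel":[0.033,0,0.042],"delta_rot":[0,0,0],"grip":0},
    {"travel":[0.035,0,0.048],"delta_rot":[0,0,0],"grip":0}
  ]
}}

```text
time_s: 13.65
position: [0.5379, 0.1935, 0.1126]
tcp_rot: [0.017, 1.0, -0.0, -0.002]
contact_force: [-0.8, -0.5, 2.0]
width: 0.0005
```

```bash
python3 cv.py "(-.03,.035,.1)" "(-.033,.035,.088)"
```

```text
t 13.65 pos [0.5379 0.1935 0.1126] F [-0.8 -0.5  2. ] prn [-0.0257  0.0348  0.1126]
rotvec deg [-0.  -0.2  0. ] toolx [-0.999  0.033  0.004]
(-0.03, 0.035, 0.1) [0.0042 0.0002 0.0126]
(-0.033, 0.035, 0.088) [0.0072 0.0002 0.0246]
[([295.4, 158.9], 0.67), ([287.6, 261.7], 0.2)]
angle 0.29 3.1058877959215403
```

Call:
{"api": "jog_arm", "payload": {
  "increments": [
    {"travel":[0.002,0,0.006],"delta_rot":[0,0,0],"grip":0},
    {"travel":[0.004,0,0.012],"delta_rot":[0,0,0],"grip":0},
    {"travel":[0.005,0,0.018],"delta_rot":[0,0,0],"grip":0},
    {"travel":[0.007,0,0.024],"delta_rot":[0,0,0],"grip":0},
    {"travel":[0.007,0,0.024],"delta_rot":[0,0,0],"grip":0}
  ]
}}

```text
time_s: 14.38
position: [0.5301, 0.1934, 0.0878]
tcp_rot: [0.017, 1.0, -0.001, -0.003]
contact_force: [0.2, 0.2, 0.6]
width: 0.0004
```

```bash
python3 cv.py "(-.035,.035,.075)"
```

```text
t 14.375 pos [0.5301 0.1934 0.0878] F [0.2 0.2 0.6] prn [-0.0335  0.0345  0.0878]
rotvec deg [-0.1 -0.3  0. ] toolx [-0.999  0.033  0.006]
(-0.035, 0.035, 0.075) [0.0015 0.0005 0.0128]
[([295.3, 162.3], 0.64)]
angle 0.17 2.227107568708402
```

Call:
{"api": "jog_arm", "payload": {
  "increments": [
    {"travel":[0.001,0,0.005],"delta_rot":[0,0,0],"grip":0},
    {"travel":[0.001,0,0.009],"delta_rot":[0,0,0],"grip":0},
    {"travel":[0.001,0,0.011],"delta_rot":[0,0,0],"grip":0},
    {"travel":[0.001,0,0.011],"delta_rot":[0,0,0],"grip":0}
  ]
}}

```text
time_s: 14.98
position: [0.5294, 0.1935, 0.077]
tcp_rot: [0.017, 1.0, -0.001, -0.003]
contact_force: [-0.9, 0.1, 0.8]
width: 0.0004
```

Call:
{"api": "jog_arm", "payload": {
  "increments": [
    {"travel":[0,0,0.002],"delta_rot":[0,0,0],"grip":0},
    {"travel":[0,0,0.003],"delta_rot":[0,0,0],"grip":0},
    {"travel":[0,0,0.003],"delta_rot":[0,0,0],"grip":0}
  ]
}}

```text
time_s: 15.35
position: [0.5293, 0.1934, 0.074]
tcp_rot: [0.017, 1.0, -0.001, -0.003]
contact_force: [-0.2, 0.8, -0.0]
width: -0.0001
```

Call:
{"api": "jog_arm", "payload": {
  "increments": [
    {"travel":[0,0,0.002],"delta_rot":[0,0,0],"grip":0},
    {"travel":[0,0,0.003],"delta_rot":[0,0,0],"grip":0},
    {"travel":[0,0,0.003],"delta_rot":[0,0,0],"grip":0}
  ]
}}

```text
time_s: 15.72
position: [0.5293, 0.1934, 0.0708]
tcp_rot: [0.017, 1.0, -0.001, -0.003]
contact_force: [-0.1, -0.6, -0.4]
width: 0.0006
```

```bash
python3 cv.py "(-.035,.035,.075)"
```

```text
t 15.725 pos [0.5293 0.1934 0.0708] F [-0.1 -0.6 -0.4] prn [-0.0343  0.0345  0.0708]
rotvec deg [-0.1 -0.3  0. ] toolx [-0.999  0.033  0.005]
(-0.035, 0.035, 0.075) [ 0.0007  0.0005 -0.0042]
[([295.0, 165.5], 0.86)]
angle 0.06 1.959119895116105
```

Call:
{"api": "jog_arm", "payload": {
  "increments": [
    {"travel":[0,0,0.002],"delta_rot":[0,0,0],"grip":0},
    {"travel":[0,0,0.003],"delta_rot":[0,0,0],"grip":0},
    {"travel":[0,0,0.003],"delta_rot":[0,0,0],"grip":0}
  ]
}}

```text
time_s: 16.2
position: [0.5294, 0.1935, 0.0683]
tcp_rot: [0.017, 1.0, -0.001, -0.003]
contact_force: [-2.8, -0.8, 5.7]
width: 0.0002
```

Call:
{"api": "jog_arm", "payload": {
  "increments": [
    {"travel":[0,0,0.002],"delta_rot":[0,0,0],"grip":0},
    {"travel":[0,0,0.003],"delta_rot":[0,0,0],"grip":0},
    {"travel":[0,0,0.003],"delta_rot":[0,0,0],"grip":0}
  ]
}}

```text
time_s: 16.58
position: [0.5295, 0.1935, 0.0679]
tcp_rot: [0.017, 1.0, -0.001, -0.002]
contact_force: [-10.4, -4.3, 31.0]
width: 0.0002
```

Cover is on its stop (31 N). Lifting straight up and going over the green button.

Call:
{"api": "jog_arm", "payload": {
  "increments": [
    {"travel":[0,0,-0.03],"delta_rot":[0,0,0],"grip":0},
    {"travel":[0,0,-0.07],"delta_rot":[0,0,0],"grip":0},
    {"travel":[-0.004,-0.05,-0.07],"delta_rot":[0,0,0],"grip":0},
    {"travel":[-0.004,-0.092,-0.07],"delta_rot":[0,0,0],"grip":0},
    {"travel":[-0.004,-0.092,-0.07],"delta_rot":[0,0,0],"grip":0},
    {"travel":[-0.004,-0.092,-0.07],"delta_rot":[0,0,0],"grip":0}
  ]
}}

```text
time_s: 17.32
position: [0.5309, 0.1018, 0.138]
tcp_rot: [0.017, 1.0, -0.0, -0.002]
contact_force: [1.1, -0.2, -0.5]
width: 0.0007
```

```bash
python3 cv.py "(-.03,-.058,.06)"
python3 - <<'E'
from h import *
p=np.load("p.npy");L,_=pts(p)
for n in("top","scene","wrist"):
    c=ctrl.capture(n);c["world_to_cam"]=np.array(c["world_to_cam"])
    for l in("feed_top","menu_top","cover_edge"): print(n,l,[(np.round(d["at"],1).tolist(),round(d["conf"],2)) for d in ctrl.landmark_of(l,c)],proj(L[l],c)[0].round(1))
    if n!="wrist":
        im=c["img"]; k=im[130:260,220:360] if n=="scene" else im[150:280,170:310]
        k=cv2.resize(k,(400,371)); out=k if n=="top" else np.hstack([out,k])
cv2.imwrite("pics/d.png",out[:,:,::-1])
E
```

```text
t 17.325 pos [0.5309 0.1018 0.138 ] F [ 1.1 -0.2 -0.5] prn [-0.0296 -0.0571  0.138 ]
rotvec deg [-0.  -0.3 -0. ] toolx [-0.999  0.034  0.004]
(-0.03, -0.058, 0.06) [ 0.0001 -0.0009  0.078 ]
[([297.1, 169.3], 0.9)]
angle 0.0 1.8280809185056077
top feed_top [] [270.  233.6]
top menu_top [] [271.5 206.1]
top cover_edge [([233.8, 178.3], 0.41)] [221.7 179.6]
scene feed_top [([266.4, 186.2], 0.62)] [267.4 188.2]
scene menu_top [([269.8, 203.4], 0.38)] [272.  205.9]
scene cover_edge [([295.1, 166.3], 0.97)] [312.5 170.7]
wrist feed_top [([273.0, 219.3], 0.68)] [275.3 215. ]
wrist menu_top [] [275.3 287.5]
wrist cover_edge [([409.8, 166.5], 0.59)] [513.8 532.8]
```

View pics/d.png

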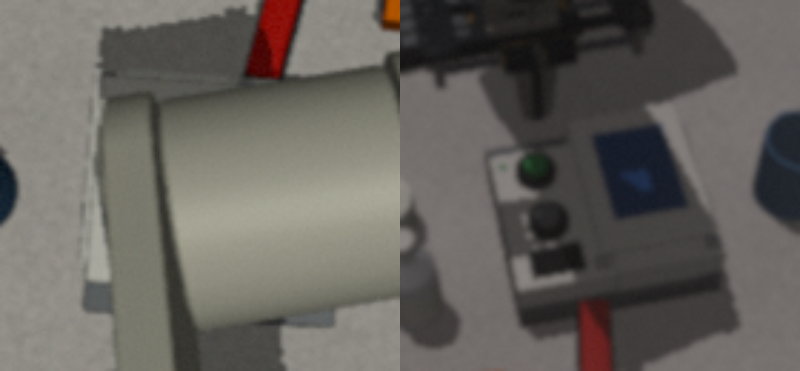

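Cover is shut, and the finger is over the green front button (right half, (537,165)). Pressing.

Call:
{"api": "jog_arm", "payload": {
  "increments": [
    {"travel":[-0.001,-0.001,0.04],"delta_rot":[0,0,0],"grip":0},
    {"travel":[-0.001,-0.001,0.075],"delta_rot":[0,0,0],"grip":0},
    {"travel":[-0.001,-0.001,0.084],"delta_rot":[0,0,0],"grip":0},
    {"travel":[-0.001,-0.001,0.084],"delta_rot":[0,0,0],"grip":0}
  ]
}}

```text
time_s: 18.52
position: [0.5308, 0.1002, 0.0567]
tcp_rot: [0.017, 1.0, -0.001, -0.003]
contact_force: [-12.1, -3.1, 32.7]
width: 0.0006
```

Call:
{"api": "jog_arm", "payload": {
  "increments": [
    {"travel":[0,0,0.003],"delta_rot":[0,0,0],"grip":0},
    {"travel":[0,0,0.004],"delta_rot":[0,0,0],"grip":0},
    {"travel":[0,0,0.004],"delta_rot":[0,0,0],"grip":0}
  ]
}}

```text
time_s: 18.9
position: [0.5309, 0.1002, 0.0565]
tcp_rot: [0.017, 1.0, -0.001, -0.003]
contact_force: [-14.2, -1.9, 42.4]
width: 0.0006
```

Call:
{"api": "jog_arm", "payload": {
  "increments": [
    {"travel":[0,0,0.003],"delta_rot":[0,0,0],"grip":0},
    {"travel":[0,0,0.003],"delta_rot":[0,0,0],"grip":0}
  ]
}}

```text
time_s: 19.15
position: [0.5308, 0.1002, 0.0567]
tcp_rot: [0.017, 1.0, -0.001, -0.003]
contact_force: [-11.4, -1.9, 35.7]
width: 0.0001
```

Call:
{"api": "jog_arm", "payload": {
  "increments": [
    {"travel":[0,0,-0.001],"delta_rot":[0,0,0],"grip":0},
    {"travel":[0,0,-0.002],"delta_rot":[0,0,0],"grip":0},
    {"travel":[0,0,-0.002],"delta_rot":[0,0,0],"grip":0}
  ]
}}

```text
time_s: 19.52
position: [0.5308, 0.1001, 0.0588]
tcp_rot: [0.017, 1.0, -0.001, -0.003]
contact_force: [-1.1, -0.0, 2.3]
width: 0.0004
```

Run:
```python
from h import *
for i in range(4):
    c=ctrl.capture("wrist"); s=ctrl.read_state(); print(s["position"][2],np.round(s["contact_force"],2))
    c["world_to_cam"]=np.array(c["world_to_cam"])
b=c["img"].astype(int); g=(b[...,1]>b[...,0]*1.4)&(b[...,1]>b[...,2]*1.3)&(b[...,1]>40); v,u=np.nonzero(g); print(len(v),u.mean() if len(v) else 0,v.min() if len(v) else 0)
p=np.load("p.npy")
for h in(.074,.08,.086,.092): print(h,proj(W(p,np.array([-.042,-.058,h])),c)[0].round(1),proj(W(p,np.array([-.03,-.058,h])),c)[0].round(1))
save(c,"w9.png",(190,160,370,300),4.4)
```

```text
0.05868351980549363 [-1.5   0.41  2.99]
0.05856808838926941 [-2.   -0.13  3.34]
0.058542158332855775 [-2.26 -0.07  3.93]
0.05850107771378917 [-1.91 -0.74  3.1 ]
411 264.48175182481754 213
0.074 [277.6 226.2] [277.6 246.9]
0.08 [277.6 229.3] [277.6 250.6]
0.086 [277.7 232.6] [277.6 254.5]
0.092 [277.7 236.1] [277.7 258.7]
```

View pics/w9.png

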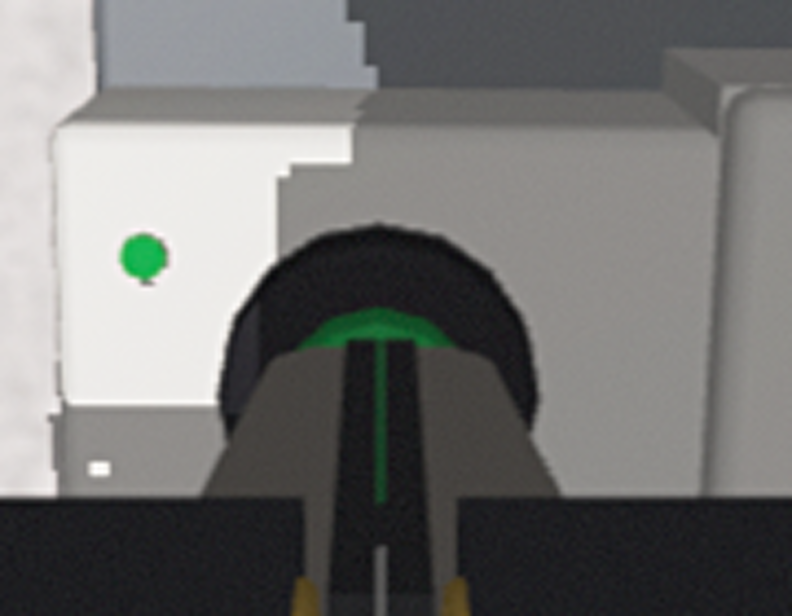

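Call:
{"api": "jog_arm", "payload": {
  "increments": [
    {"travel":[0,0,-0.002],"delta_rot":[0,0,0],"grip":0},
    {"travel":[0,0,-0.002],"delta_rot":[0,0,0],"grip":0}
  ]
}}

```text
time_s: 19.98
position: [0.5308, 0.1002, 0.0605]
tcp_rot: [0.017, 1.0, -0.001, -0.003]
contact_force: [-1.0, -0.0, 2.4]
width: 0.0005
```

Call:
{"api": "jog_arm", "payload": {
  "increments": [
    {"travel":[0,0,-0.002],"delta_rot":[0,0,0],"grip":0},
    {"travel":[0,0,-0.002],"delta_rot":[0,0,0],"grip":0}
  ]
}}

```text
time_s: 20.23
position: [0.5309, 0.1002, 0.0626]
tcp_rot: [0.017, 1.0, -0.001, -0.003]
contact_force: [-0.4, 0.6, 0.5]
width: 0.0002
```

Call:
{"api": "jog_arm", "payload": {
  "increments": [
    {"travel":[0,0,-0.01],"delta_rot":[0,0,0],"grip":0},
    {"travel":[0,0,-0.06],"delta_rot":[0,0,0],"grip":0},
    {"travel":[0,0,-0.12],"delta_rot":[0,0,0],"grip":0},
    {"travel":[0,0,-0.15],"delta_rot":[0,0,0],"grip":0},
    {"travel":[0.05,0,-0.15],"delta_rot":[0,0,0],"grip":0},
    {"travel":[0.1,0,-0.15],"delta_rot":[0,0,0],"grip":0},
    {"travel":[0.15,0,-0.15],"delta_rot":[0,0,0],"grip":0},
    {"travel":[0.15,0,-0.15],"delta_rot":[0,0,0],"grip":0}
  ]
}}

```text
time_s: 21.22
position: [0.3793, 0.1052, 0.214]
tcp_rot: [0.016, 1.0, -0.001, -0.003]
contact_force: [0.8, 0.7, -0.2]
width: 0.0006
```

Run:
```python
from h import *
p=np.load("p.npy"); p[4]=0;L,_=pts(p)
for n in("top","scene"):
    c=ctrl.capture(n);c["world_to_cam"]=np.array(c["world_to_cam"])
    for l in("feed_top","menu_top","cover_edge","cassette_front","mug","sanitizer","roll","stapler","stamp_block"): print(n,l,[(np.round(d["at"],1).tolist(),round(d["conf"],2)) for d in ctrl.landmark_of(l,c)],proj(L[l],c)[0].round(1) if l in L else "")
```

```text
top feed_top [([271.3, 236.0], 0.67), ([158.3, 215.4], 0.51)] [270.  233.6]
top menu_top [([275.5, 202.9], 0.48)] [271.5 206.1]
top cover_edge [([225.0, 250.7], 0.76)] [225.1 249.9]
top cassette_front [([247.9, 223.7], 0.64), ([305.8, 143.1], 0.56)] [226.5 255.6]
top mug [([269.4, 150.0], 0.16)] 
top sanitizer [([324.1, 205.8], 0.77)] 
top roll [([332.4, 247.8], 0.88)] 
top stapler [([267.8, 151.2], 0.57)] 
top stamp_block [([113.2, 218.6], 0.91), ([161.2, 214.2], 0.67), ([265.8, 153.1], 0.44)] 
scene feed_top [([265.5, 185.0], 0.62)] [267.4 188.2]
scene menu_top [([266.8, 205.0], 0.53)] [272.  205.9]
scene cover_edge [([296.9, 166.3], 0.62)] [296.7 167.5]
scene cassette_front [([260.7, 277.2], 0.92)] [295.1 172.7]
scene mug [([354.2, 198.8], 0.91)] 
scene sanitizer [([223.1, 235.2], 0.82), ([387.7, 186.0], 0.73)] 
scene roll [([222.0, 208.6], 0.56)] 
scene stapler [([284.9, 264.6], 0.87)] 
scene stamp_block [([389.6, 185.5], 0.54)]
```

```bash
python3 -c "
from cell import ctrl
print(ctrl.job_done())"
```

```text
the job is handed in; nothing more can be done
None
```

The job is done and handed in at about 21 s of the 53 s allowed; the hand-in gave no verdict.

- **Cassette:** I pushed it in until it met the back stop. The stop force was about 9 N, and in the wrist view the front face lay at the home point. My first push went over the top of the cassette without moving it, because the fingertips end roughly 20 to 30 mm short of the stated TCP. I backed off and pushed again lower.
- **Cover:** I swept it down from behind with the fingertips and pressed it onto its stop with about 31 N. Afterwards the cover edge appeared within about 1 px of where a fully shut cover should be, in both the top and scene cameras.
- **Green button:** I pressed it to a hard stop at about 33 to 42 N. While releasing, the force fell from about 3 N to 0.5 N over the next 6 mm, which matches the spring and its full travel. The arm is now clear of everything.

**Checks that disagreed or fell short:**
- With the gripper in the way, the network's cover angle was well below my geometric estimate. I relied on the force and the later clear view instead.
- The button seems to stand about 10 mm higher than my first fit.
- Once the cover was shut, the cassette could not be seen again. The network's "cassette" reports then were false or the orange look-alike.
- The last top-view check did not find the mug. The scene camera did, within about 3 px of its start. The other loose things were also found close to their starting pixels.

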